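Seat the lemon squeezer's keyed strainer

ROBOT

A 6-joint arm with a two-finger parallel gripper is mounted at the origin on a cart in front of the work surface, level with it; the furniture and walls round the work are solid. World frame = base frame: x ahead of the robot, y to its left, z up, the work surface at z = 0. Lengths are in mm, angles in rad, forces in N, time in s.
With the tool pointing down it reaches from about 275 to 750 mm from the base axis. Payload 10.2 kg.
Tool frame: the origin (TCP) lies on the front face of the gripper's body, between the roots of the fingers; the fingertips stand 73 mm ahead of it and the grasp point (between the pads) lies 54 mm ahead of it; z points along the fingers, y is the line along which they close (so a half turn about z gives the same grasp; the last joint's range is limited). The gripper opens to 85 mm and grips with 20 to 120 N. Pads are 22 mm wide; open, the fingers measure 114 mm over their backs; the gripper's body (76 mm by 85 mm) begins 54 mm behind the grasp point. The pads swing forward as they close: fully open they stand 13 mm farther back than shut.
Start: joints at [-1.382, 0.313, 1.498, -0, 1.331, -0.223], TCP at [210.125, -481.123, 303.894] pointing down, gripper open.
Joint ranges: [-2.94, 2.94], [-0.97, 2.17], [0.19, 2.56], [-1.23, 4.37], [0.02, 3.11], [-2.88, 2.88]. Speed limits (rad/s): [2.39, 2.39, 3.01, 3.14, 3.14, 3.14].

INTERFACE

Orientations are given as a unit quaternion [w, x, y, z].
In Python, from rig import * gives the robot as it stands.
- The arm moves only by the tool step_arm, never from a script. Its argument "plan" is a list of rows, each an object with "offset": the shift along the tool's x, y, z in cm, a list of three; "rot": the turn, a rotation vector about the tool's x, y, z in degrees, a list of three; "gripper": the finger opening in cm, from 0 to 8.54. In form: [{"offset": [x, y, z], "rot": [wx, wy, wz], "gripper": gripper}, ...]. A call has 1 to 12 rows; each row is the pose to reach, as a shift and turn from the pose commanded when the call began, along the tool's axes at that moment; what a row does not reach only later rows make up. A row lasts 1/10 s, in which the tool goes at most 50 mm and 8.59 degrees, less where a joint would pass 70% of its speed; a pose out of reach is approached as far as the arm can. A call with a gripper value outside its range is refused whole. The fingers move at their own pace and stop on an object; "squeeze" is the grip in N (left out, the last holds). Time passes only in rows, so rows that repeat a pose let the fingers close. It gives the time, the measured TCP pose, the force, the opening and the grip force at its end, in the units of the state.
- sense(): the state, without advancing time (a new reading comes with each control period).
- capture(name): name is "scene" or "side" or "wrist"; returns a dict with "color" (480x640x3 uint8, red, green, blue), "depth" (480x640 float32, mm along the optical axis (not along the pixel's ray), 0 where there is no reading), "vertical_fov" (degrees; the focal length in pixels is half the picture's height over the tangent of half this angle, whatever the lens; pixels are square), "cx", "cy" (the principal point, pixels), "rvec" (rotation vector, rad) and "tvec" (3), from world to camera coordinates, as OpenCV has them; the wrist camera has in their place "mount" (4x4, takes a point from camera to tool coordinates, whose origin is the TCP and whose axes are the flange's). Camera axes: x right, y down, z forward; pixel columns grow to the right and rows downward; lengths in mm; the calibration is good to about 2 mm. A picture is of the moment at which its call begins: read the wrist's pose just before it.
- finish_job(): hands the job in; it is judged then, once.
The state is a dict: "time_s": time; "joints": joint angles; "dq": joint speeds; "tau": joint torques, N m; "eef_pos": TCP position; "ee_rot": TCP orientation; "force": force on the tool from outside, world axes, zero at the start; "wrist_torque": the same for the moment, N m; "grip_width": opening from 0.0 (shut) to 1.0 (fully open); "grip_force": force on a finger pad.
Only numpy, scipy, OpenCV 4.12 (cv2) and the standard library are available. Lean on these libraries where they do the work, as an engineer would, in place of code of your own. Each camera call takes 0.05 s, during which the arm holds its last target. There are 200 camera calls.

TASK

Get the lemon squeezer ready for use: its white strainer insert was dropped in carelessly and sits crooked on the locating pin inside the steel bowl. With a fingertip push the insert's ear round, either way, until the notch in its rim meets the pin (the ear then lies over the bowl's handle), then press the insert down on its cone until it is fully home and level. Do not pinch the ear or lift the insert out, and leave the lemons and the other things round it where they are.

Things in the scene. Friction and masses are not known exactly. Their poses are not given: they have to be found in the camera images.
- squeezer: Round steel bowl, 132 mm across, 72 mm high (edge 124 mm across inside), fast to the worktop: it neither moves nor turns. Origin: centre of its underside; z up; +x points along its looped handle, which reaches 107 mm from the axis and 61 mm up. On the ledge inside, at -x (across from the handle), stands the pin; a round boss, 10 mm wide, 20 mm tall, marks the place on the outer wall.
- insert: Loose white insert, 160 g: slotted disc 120 mm across, 5 mm thick; fluted cone in the middle (49 mm wide at its foot); ear at its +x, notch at -x. Origin: centre of the underside; z up. It turns about the bowl's axis (2 mm play). Off the notch it rides on the pin, 2 degrees tilted, underside 63 to 67 mm above the worktop; notch over pin, it drops level to 63 and turns no further; home it is at 58.
- ear (a point): Middle of the insert's thumb ear, 81 mm from its axis, 22 mm above its underside. The ear is a bar 24 mm wide that reaches out over the bowl's edge to 93 mm from the axis, 16 to 28 mm above the insert's underside (79 to 91 mm above the worktop before pressing): a fingertip can push either upright side, outside the bowl's edge and above the handle.
- notch (a point): Middle of the open notch in the disc's rim (10 mm wide, 10 mm deep), 56 mm from the insert's axis, across from the ear, at half the disc's thickness.
- cone_tip (a point): Rounded top of the cone, on the insert's axis, 47 mm above its underside: 110 to 113 mm above the worktop before pressing, 105 mm when home.
- pin (a point): Top of the bowl's upright locating pin, 5 mm thick, 56 mm from the bowl's axis, across from the handle, 66.5 mm above the worktop: 3.5 mm above the seal before pressing, and 3.5 mm above the disc's top face when the insert is home. The disc hides it until the notch is there (within about 2.5 mm it drops in).
- handle (a point): Upper bend of the bowl's handle, 94 mm from the bowl's axis, 53 mm above the worktop. The ear is above it when notch and pin meet.
- seal (a joint): Grey silicone seal ring (102 mm across) under the disc: 0 = standing proud, 0.005 m = pushed fully down, when the insert is home. It gives way under about 7 N (pressed slowly) and stays where it is pushed.
- lemon_near: Yellow lemon, 78 x 55 x 56 mm, left of the squeezer, at the worktop's front; to be left alone.
- lemon_far: Second lemon, of the same size, beyond the squeezer; to be left alone.
- honey_jar: Closed honey jar, 64 mm across, 87 mm high, beyond and to the right; to be left alone.
- tumbler: Drinking glass, 81 mm across, 91 mm high, to the right; to be left alone.
- teaspoon: Metal teaspoon, 132 mm long, lying to the near right; to be left alone.

How it is judged (in metres and radians):
At the end, for the whole second after the job is handed in: The insert is home in the bowl and at rest: the middle of its notch within 4 mm of the pin (seen from above), its underside within 1.2 mm of the 58 mm seat, the seal pushed down by at least 4 of its 5 mm, and the disc level within 0.02 rad (horizontal distance between notch and pin below 0.004 m and z of insert in the frame of squeezer below 0.0592 m and value of joint seal above 0.004 m and angle between insert's own z axis and vertical below 0.02 rad and linear speed of insert below 0.01 m/s); the robot touches nothing.
It fails at once if the insert's ear is pinched (the fingers press on both of its sides at once) (contact force between the fingers and insert_c0 above 2 N and contact force between the fingers and insert_c1 above 2 N).
It fails at once if the insert is lifted (the middle of its underside higher than the edge of the bowl, 72 mm above the worktop) (z of insert in the frame of squeezer above 0.072 m).
It fails at once if the insert is tipped by more than 0.2 rad (angle between insert's own z axis and vertical above 0.2 rad).
It fails at once if a lemon, the honey jar, the tumbler or the teaspoon is moved by more than 30 mm (distance of any of lemon_near, lemon_far, honey_jar, tumbler, teaspoon from where it was at the start of the episode above 0.03 m).
It also fails if it takes over 48 s, if anything falls off the work surface, if the arm or the gripper's body presses on something with over 40 N, if the wrist force passes 120 N, or if a joint passes its speed limit or range.

## Working session

There is one attempt and no reset: what is moved stays moved. The work goes in short steps, Python scripts to look and compute and a tool call to move; the robot and the scene stay as the last step left them, time stands still between calls to the robot, and variables do not carry over. Pictures are saved under pics/ and viewed, at most 10 in all, crops included, and the job is handed in when it is done.

Besides the shell and the picture viewer there is one more tool, called after "Call:" in YAML: its name, and indented under it one key for each argument. step_arm: Moves the arm, as the interface text tells. Its arguments: {"type":"object","properties":{"plan":{"type":"array"},"squeeze":{"type":"number"}},"required":["plan"]}

```bash
mkdir -p pics
cat > h.py <<'E'
from rig import *
import numpy as np, cv2
def K(c):
    f=c["color"].shape[0]/2/np.tan(np.radians(c["vertical_fov"])/2); return f,c["cx"],c["cy"]
def ext(c,s=None):
    # returns R,t camera->world
    if "mount" in c:
        from scipy.spatial.transform import Rotation as Ro
        w,x,y,z=s["ee_rot"]; R=Ro.from_quat([x,y,z,w]).as_matrix(); M=np.array(c["mount"])
        return R@M[:3,:3], R@M[:3,3]+np.array(s["eef_pos"])
    R=cv2.Rodrigues(np.array(c["rvec"],float))[0]; return R.T,-R.T@np.array(c["tvec"],float).ravel()
def cloud(c,s=None):
    f,cx,cy=K(c); R,t=ext(c,s); d=c["depth"]; v,u=np.mgrid[:d.shape[0],:d.shape[1]]
    P=np.stack([(u-cx)/f*d,(v-cy)/f*d,d],-1)@R.T+t; P[d==0]=np.nan; return P
def ray(c,u,v,z,s=None):
    f,cx,cy=K(c); R,t=ext(c,s); d=R@np.array([(u-cx)/f,(v-cy)/f,1]); return t+d*(z-t[2])/d[2]
E
python3 - <<'E'
from h import *
s=sense(); print(s)
for n in ("scene","side"):
    c=capture(n); cv2.imwrite(f"pics/{n}0.png",c["color"][...,::-1]); np.savez(f"{n}0.npz",**c)
    R,t=ext(c); print(n,t,R[:,2])
E
```

```text
{'time_s': 0.0, 'joints': array([-1.38236588e+00,  3.13476092e-01,  1.49843450e+00,  2.98478500e-06,
        1.33101316e+00, -2.23378430e-01]), 'dq': array([-3.47548046e-04, -2.04434938e-05,  5.54281992e-04, -7.42176959e-06,
       -1.71895022e-03,  8.14436080e-05]), 'tau': array([-6.28412290e-04, -4.12265074e+01, -2.59745693e+01, -2.49505629e-04,
        4.13007976e-03, -5.33282858e-06]), 'eef_pos': array([ 210.1086964 , -480.94384594,  303.32263784]), 'ee_rot': array([-6.65424784e-04,  9.78876326e-01,  2.04452182e-01,  1.30784915e-05]), 'force': array([ 0.40081181,  0.50278437, -0.12275826]), 'wrist_torque': array([ 0.01351904, -0.01552638, -0.03170395]), 'grip_force': 0.0, 'grip_width': 0.9995716779757761}
scene [850.72205273 -90.18629058 894.64755654] [-0.4001858  -0.23117195 -0.88679809]
side [159.58834529 819.59776619 527.71931627] [ 0.24989955 -0.90518301 -0.34379345]
```

View pics/scene0.png

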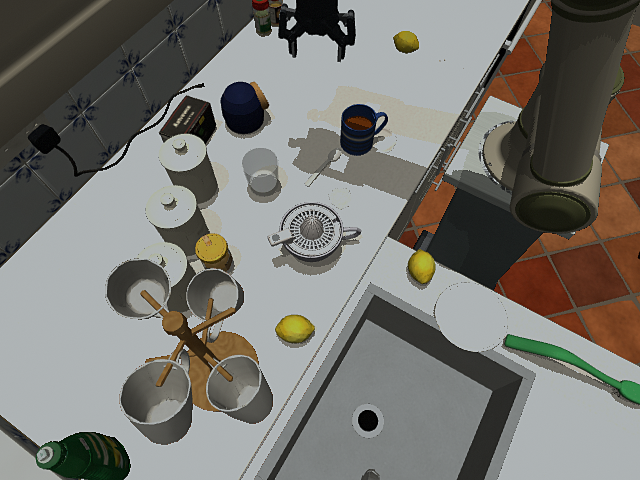

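View pics/side0.png

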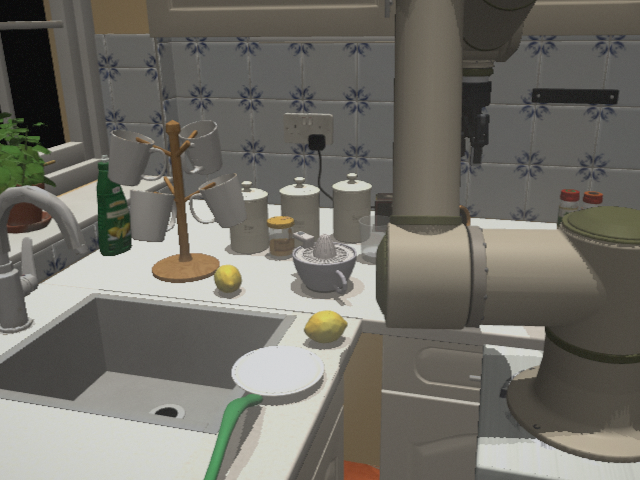

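Scene picture: bowl centre at about (312,231), handle at right (352,233), ear at left (278,239), so the ear is nearly opposite the handle. Tumbler at (261,172), jar at (212,252). In the side view the bowl is at (325,265), with the handle at (345,278) facing the robot and the camera.

Run:
```python
from h import *
from scipy.optimize import least_squares
c=dict(np.load("scene0.npz")); P=cloud(c)
a=ray(c,312,231,68); print("rough",a)
q=P[150:300,220:400].reshape(-1,3); q=q[~np.isnan(q[:,0])]
print("table z",np.median(P[320:340,330:345,2]))
ctr=a[:2]
for i in range(4):
    r=np.hypot(*(q[:,:2]-ctr).T); m=(q[:,2]>69.5)&(q[:,2]<75)&(abs(r-64)<8-i)
    f=least_squares(lambda p:np.hypot(q[m,0]-p[0],q[m,1]-p[1])-64,ctr,loss="soft_l1"); ctr=f.x
print("ctr",ctr,m.sum(),f.cost)
d=q[:,:2]-ctr; r=np.hypot(*d.T); an=np.degrees(np.arctan2(d[:,1],d[:,0]))
m=(q[:,2]>78)&(q[:,2]<96)&(r>70)&(r<100); print("ear",m.sum(),np.median(q[m],0),np.median(an[m]),np.percentile(q[m,2],[5,50,95]),r[m].max())
m=(q[:,2]>25)&(q[:,2]<66)&(r>74)&(r<112); print("handle",m.sum(),np.median(q[m],0),np.mean(an[m]),an[m].min(),an[m].max(),r[m].max())
m=(q[:,2]>104)&(r<20); print("tip",m.sum(),np.mean(q[m],0),q[m,2].max())
for n,(u0,u1,v0,v1) in dict(tumbler=(240,282,145,198),jar=(192,234,232,275),lemon_far=(272,318,312,345),mug=(335,392,100,156)).items():
    w=P[v0:v1,u0:u1].reshape(-1,3); w=w[w[:,2]>10]; print(n,np.percentile(w,[5,95],axis=0).round())
print("pin side rays", [ray(c,*k).round(1) for k in ((278,239,91),(352,233,53),(314,221,112))])
im=cv2.resize(c["color"][180:290,240:387,::-1],None,fx=5,fy=5,interpolation=cv2.INTER_CUBIC); cv2.imwrite("pics/crop0.png",im)
```

```text
rough [ 479.05504779 -327.84529531   68.        ]
table z nan
ctr [ 477.7449607  -331.20732272] 357 296.242356694202
ear 119 [ 545.65671659 -374.60260787   93.75693324] -32.292769796637195 [88.53127489 93.75693324 95.71229361] 91.73430717624683
handle 87 [ 421.69184877 -257.08450662   53.91438097] 126.85155380370648 124.1392434999401 131.58841838974118 105.0759876066987
tip 93 [ 478.34658988 -328.74642885  108.95031008] 114.11816852030393
tumbler [[ 366. -546.   14.]
 [ 439. -473.   90.]]
jar [[ 598. -529.   30.]
 [ 690. -390.  208.]]
lemon_far [[ 642. -281.   31.]
 [ 688. -227.   55.]]
mug [[ 138. -419.   19.]
 [ 220. -344.   93.]]
pin side rays [array([ 539.9, -369.6,   91. ]), array([ 432.7, -257.8,   53. ]), array([ 477.6, -323.6,  112. ])]
```

View pics/crop0.png

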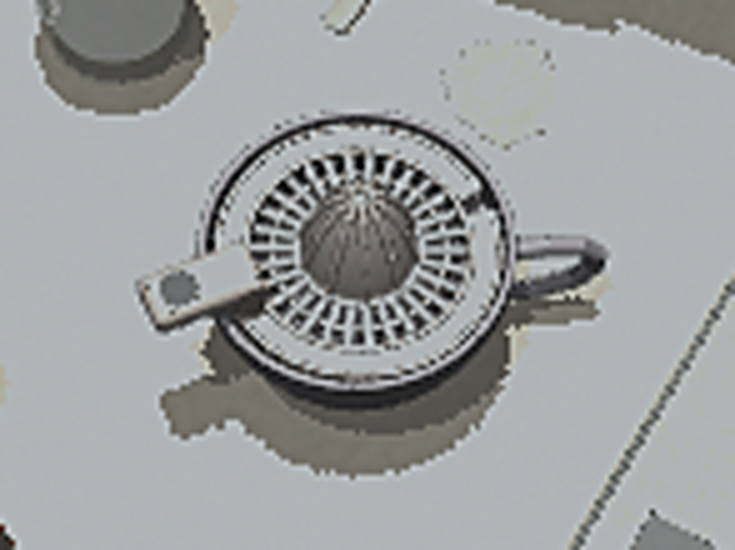

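Crop: ear bar from about (155,290) to (260,265), notch at (480,200) on the rim facing the viewer's right, and handle at right (570,262). I'll check with the side view and look for obstacles along the path.

Run:
```python
from h import *
from scipy.optimize import least_squares
c=dict(np.load("side0.npz")); P=cloud(c)
q=P.reshape(-1,3); q=q[~np.isnan(q[:,0])]; ctr=np.array([478,-330.])
for i in range(4):
    r=np.hypot(*(q[:,:2]-ctr).T); m=(q[:,2]>69)&(q[:,2]<75)&(abs(r-64)<8-i)
    ctr=least_squares(lambda p:np.hypot(q[m,0]-p[0],q[m,1]-p[1])-64,ctr,loss="soft_l1").x
print("side ctr",ctr,m.sum())
s0=dict(np.load("scene0.npz")); Q=cloud(s0).reshape(-1,3); Q=Q[~np.isnan(Q[:,0])]
for nm,w in (("side",q),("scene",Q)):
    d=w[:,:2]-[478,-330]; r=np.hypot(*d.T); an=np.degrees(np.arctan2(d[:,1],d[:,0]))
    m=(w[:,2]>25)&(w[:,2]<66)&(r>80)&(r<112)&(an>90)&(an<170); print(nm,"handle",m.sum(),np.percentile(an[m],[2,50,98]),np.median(w[m],0))
    m=(w[:,2]>80)&(w[:,2]<97)&(r>68)&(r<100); print("ear",m.sum(),np.percentile(an[m],[2,50,98]))
    m=(r<12)&(w[:,2]>104); print("tip",np.mean(w[m],0),w[m,2].max())
    for a in range(-70,120,15):
        p=np.array([478,-330])+84*np.array([np.cos(np.radians(a)),np.sin(np.radians(a))])
        k=(np.hypot(*(w[:,:2]-p).T)<75)&(r>100); print(a,w[k,2].max().round() if k.any() else None,end=" ")
    k=(w[:,2]>120)&(r<230)&(w[:,1]<-100); print("\ntall near",np.percentile(w[k],[0,50,100],axis=0).round() if k.any() else None)
```

```text
side ctr [ 476.51388186 -329.51701669] 227
side handle 90 [125.21039817 127.22198846 130.50616209] [ 417.50920516 -251.04876743   47.20929907]
ear 63 [-41.79369706 -28.95328426 -25.0612473 ]
tip [ 476.04356553 -325.51675423  108.22206879] 112.38726423137001
-70 2.0 -55 2.0 -40 2.0 -25 2.0 -10 2.0 5 2.0 20 2.0 35 3.0 50 3.0 65 3.0 80 46.0 95 53.0 110 53.0 
tall near [[ 386. -560.  120.]
 [ 674. -362.  184.]
 [ 708. -325.  559.]]
scene handle 73 [125.44489108 127.01513291 130.22957291] [ 420.74998612 -255.41494186   49.83189169]
ear 138 [-43.62333359 -33.30237487 -26.44837646]
tip [ 478.78673403 -329.01726857  109.12314499] 114.11816852030393
-70 6.0 -55 6.0 -40 6.0 -25 5.0 -10 5.0 5 5.0 20 5.0 35 5.0 50 5.0 65 5.0 80 47.0 95 51.0 110 51.0 
tall near [[ 463. -560.  120.]
 [ 682. -393.  171.]
 [ 708. -328.  510.]]
```

Call:
step_arm:
  plan:
    - {"offset": [31.4,5.2,0],"rot": [0,0,0],"gripper": 0}
    - {"offset": [31.4,5.2,0],"rot": [0,0,0],"gripper": 0}
    - {"offset": [31.4,5.2,0],"rot": [0,0,0],"gripper": 0}
    - {"offset": [31.4,5.2,0],"rot": [0,0,0],"gripper": 0}
    - {"offset": [31.4,5.2,0],"rot": [0,0,0],"gripper": 0}
    - {"offset": [31.4,5.2,0],"rot": [0,0,0],"gripper": 0}
    - {"offset": [31.4,5.2,0],"rot": [0,0,0],"gripper": 0}
    - {"offset": [31.4,5.2,0],"rot": [0,0,0],"gripper": 0}
    - {"offset": [31.4,5.2,0],"rot": [0,0,0],"gripper": 0}
    - {"offset": [31.4,5.2,10],"rot": [0,0,0],"gripper": 0}
    - {"offset": [31.4,5.2,10],"rot": [0,0,0],"gripper": 0}
    - {"offset": [31.4,5.2,10],"rot": [0,0,0],"gripper": 0}

```text
time_s: 1.3
eef_pos: [515.8, -402.1, 197.5]
ee_rot: [-0.005, 0.979, 0.204, -0.003]
force: [-0.1, 0.8, -0.7]
grip_width: -0.002
grip_force: 0.0
```

Run:
```python
from h import *
s=sense(); print(s["eef_pos"],s["ee_rot"],s["force"],s["grip_width"])
a=[capture(n)["color"] for n in ("scene","side")]
cv2.imwrite("pics/d1.png",np.hstack([cv2.resize(a[0][150:290,220:400],(400,311)),cv2.resize(a[1][150:310,220:400],(400,355))[:311]])[...,::-1])
```

```text
[ 515.83551549 -402.11711831  197.51583079] [-0.00547824  0.97903667  0.2035841  -0.00327009] [-0.11180424  0.78164263 -0.68216515] -0.0017643599226352636
```

View pics/d1.png

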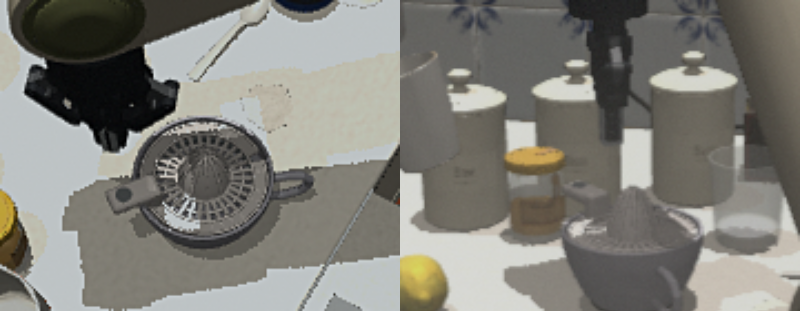

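The closed fingertips are above and beside the ear on its clockwise side (left part, about (110,150); ear at (130,195)). Next I descend.

Call:
step_arm:
  plan:
    - {"offset": [0,0,2.4],"rot": [0,0,0],"gripper": 0}
    - {"offset": [0,0,4.8],"rot": [0,0,0],"gripper": 0}
    - {"offset": [0,0,4.8],"rot": [0,0,0],"gripper": 0}
    - {"offset": [0,0,4.8],"rot": [0,0,0],"gripper": 0}
    - {"offset": [0,0,4.8],"rot": [0,0,0],"gripper": 0}

```text
time_s: 1.9
eef_pos: [519.2, -403.9, 158.9]
ee_rot: [0.002, 0.979, 0.204, 0.001]
force: [0.4, -0.6, -0.3]
grip_width: 0.002
grip_force: 0.0
```

```bash
cat > arc.py <<'E'
import sys; from h import *
# print arc offsets (cm, tool axes) from finger angle a0 to a1 in n rows
def arc(a0,a1,n,R=84):
    c=lambda a:R*np.array([np.cos(np.radians(a)),np.sin(np.radians(a))])
    for a in np.linspace(a0,a1,n+1)[1:]:
        d=c(a)-c(a0); print(round(a,1),[round((.9164*d[0]+.4003*d[1])/10,2),round((.4003*d[0]-.9164*d[1])/10,2),0])
if __name__=="__main__": arc(*map(float,sys.argv[1:3]),int(sys.argv[3]))
E
python3 arc.py -60 -12 12; python3 arc.py -12 36 12;python3 arc.py 36 84 12
python3 -c "
from h import *
s=sense();print(s['eef_pos'],s['force'])"
```

```text
-56.0 [np.float64(0.58), np.float64(-0.09), 0]
-52.0 [np.float64(1.15), np.float64(-0.21), 0]
-48.0 [np.float64(1.72), np.float64(-0.38), 0]
-44.0 [np.float64(2.26), np.float64(-0.58), 0]
-40.0 [np.float64(2.8), np.float64(-0.82), 0]
-36.0 [np.float64(3.31), np.float64(-1.1), 0]
-32.0 [np.float64(3.81), np.float64(-1.42), 0]
-28.0 [np.float64(4.28), np.float64(-1.76), 0]
-24.0 [np.float64(4.73), np.float64(-2.14), 0]
-20.0 [np.float64(5.15), np.float64(-2.56), 0]
-16.0 [np.float64(5.54), np.float64(-2.99), 0]
-12.0 [np.float64(5.89), np.float64(-3.46), 0]
-8.0 [np.float64(0.32), np.float64(-0.49), 0]
-4.0 [np.float64(0.61), np.float64(-1.0), 0]
0.0 [np.float64(0.87), np.float64(-1.53), 0]
4.0 [np.float64(1.08), np.float64(-2.07), 0]
8.0 [np.float64(1.26), np.float64(-2.63), 0]
12.0 [np.float64(1.4), np.float64(-3.2), 0]
16.0 [np.float64(1.5), np.float64(-3.78), 0]
20.0 [np.float64(1.55), np.float64(-4.36), 0]
24.0 [np.float64(1.57), np.float64(-4.95), 0]
28.0 [np.float64(1.54), np.float64(-5.53), 0]
32.0 [np.float64(1.48), np.float64(-6.12), 0]
36.0 [np.float64(1.37), np.float64(-6.69), 0]
40.0 [np.float64(-0.15), np.float64(-0.57), 0]
44.0 [np.float64(-0.33), np.float64(-1.12), 0]
48.0 [np.float64(-0.55), np.float64(-1.67), 0]
52.0 [np.float64(-0.82), np.float64(-2.19), 0]
56.0 [np.float64(-1.11), np.float64(-2.7), 0]
60.0 [np.float64(-1.44), np.float64(-3.18), 0]
64.0 [np.float64(-1.81), np.float64(-3.64), 0]
68.0 [np.float64(-2.2), np.float64(-4.07), 0]
72.0 [np.float64(-2.63), np.float64(-4.48), 0]
76.0 [np.float64(-3.08), np.float64(-4.85), 0]
80.0 [np.float64(-3.56), np.float64(-5.19), 0]
84.0 [np.float64(-4.06), np.float64(-5.5), 0]
[ 519.24917362 -403.93486273  158.91321058] [ 0.36084307 -0.63950548 -0.29361163]
```

Call:
step_arm:
  plan:
    - {"offset": [0.29,-0.04,0.1],"rot": [0,0,0],"gripper": 0}
    - {"offset": [0.58,-0.09,0.1],"rot": [0,0,0],"gripper": 0}
    - {"offset": [0.87,-0.15,0.1],"rot": [0,0,0],"gripper": 0}
    - {"offset": [1.15,-0.21,0.1],"rot": [0,0,0],"gripper": 0}
    - {"offset": [1.44,-0.29,0.1],"rot": [0,0,0],"gripper": 0}
    - {"offset": [1.72,-0.38,0.1],"rot": [0,0,0],"gripper": 0}
    - {"offset": [2.26,-0.58,0.1],"rot": [0,0,0],"gripper": 0}
    - {"offset": [2.8,-0.82,0.1],"rot": [0,0,0],"gripper": 0}
    - {"offset": [3.31,-1.1,0.1],"rot": [0,0,0],"gripper": 0}
    - {"offset": [3.81,-1.42,0.1],"rot": [0,0,0],"gripper": 0}
    - {"offset": [3.81,-1.42,0.1],"rot": [0,0,0],"gripper": 0}

```text
time_s: 3.0
eef_pos: [548.5, -373.9, 154.9]
ee_rot: [-0.0, 0.979, 0.205, 0.0]
force: [-0.1, -0.8, 0.2]
grip_width: -0.0
grip_force: 0.1
```

Run:
```python
from h import *
s=sense(); print(s["eef_pos"],s["force"])
a=[capture(n)["color"] for n in ("scene","side")]
cv2.imwrite("pics/d2.png",np.hstack([cv2.resize(a[0][150:290,220:400],(400,311)),cv2.resize(a[1][150:310,220:400],(400,355))[:311]])[...,::-1])
```

```text
[ 548.54154395 -373.85746833  154.89453304] [-0.08410566 -0.83647355  0.20017301]
```

View pics/d2.png

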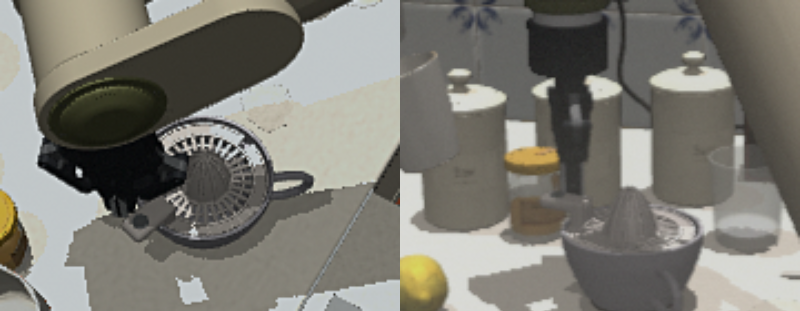

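The finger is against the ear, which has swung to about (140,220) in the left view. I carry on along the arc.

Call:
step_arm:
  plan:
    - {"offset": [0.47,-0.34,0],"rot": [0,0,0],"gripper": 0}
    - {"offset": [0.92,-0.72,0],"rot": [0,0,0],"gripper": 0}
    - {"offset": [1.34,-1.14,0],"rot": [0,0,0],"gripper": 0}
    - {"offset": [1.73,-1.57,0],"rot": [0,0,0],"gripper": 0}
    - {"offset": [2.08,-2.04,0],"rot": [0,0,0],"gripper": 0}
    - {"offset": [2.4,-2.53,0],"rot": [0,0,0],"gripper": 0}
    - {"offset": [2.69,-3.04,0],"rot": [0,0,0],"gripper": 0}
    - {"offset": [2.95,-3.57,0],"rot": [0,0,0],"gripper": 0}
    - {"offset": [3.16,-4.11,0],"rot": [0,0,0],"gripper": 0}
    - {"offset": [3.34,-4.67,0],"rot": [0,0,0],"gripper": 0}
    - {"offset": [3.48,-5.24,0],"rot": [0,0,0],"gripper": 0}
    - {"offset": [3.58,-5.82,0],"rot": [0,0,0],"gripper": 0}

```text
time_s: 4.3
eef_pos: [557.4, -306.7, 154.9]
ee_rot: [0.0, 0.979, 0.204, 0.0]
force: [0.5, -1.5, 1.4]
grip_width: -0.0
grip_force: 0.6
```

```bash
python3 arc.py 16 64 12; python3 arc.py 64 112 24
python3 - <<'E'
from h import *
s=sense(); print(s["eef_pos"],s["force"])
c=capture("side"); P=cloud(c); q=P.reshape(-1,3); q=q[~np.isnan(q[:,0])]
f,cx,cy=K(c); d=q[:,:2]-[477,-330]; r=np.hypot(*d.T); an=np.degrees(np.arctan2(d[:,1],d[:,0]))
m=(q[:,2]>83)&(q[:,2]<97)&(r>68)&(r<94); print("ear+finger",m.sum(),np.percentile(an[m],[2,50,98]))
E
```

```text
20.0 [np.float64(0.06), np.float64(-0.58), 0]
24.0 [np.float64(0.07), np.float64(-1.17), 0]
28.0 [np.float64(0.05), np.float64(-1.76), 0]
32.0 [np.float64(-0.02), np.float64(-2.34), 0]
36.0 [np.float64(-0.12), np.float64(-2.91), 0]
40.0 [np.float64(-0.27), np.float64(-3.48), 0]
44.0 [np.float64(-0.45), np.float64(-4.04), 0]
48.0 [np.float64(-0.68), np.float64(-4.58), 0]
52.0 [np.float64(-0.94), np.float64(-5.11), 0]
56.0 [np.float64(-1.23), np.float64(-5.61), 0]
60.0 [np.float64(-1.57), np.float64(-6.1), 0]
64.0 [np.float64(-1.93), np.float64(-6.56), 0]
66.0 [np.float64(-0.19), np.float64(-0.22), 0]
68.0 [np.float64(-0.4), np.float64(-0.43), 0]
70.0 [np.float64(-0.6), np.float64(-0.64), 0]
72.0 [np.float64(-0.82), np.float64(-0.84), 0]
74.0 [np.float64(-1.04), np.float64(-1.03), 0]
76.0 [np.float64(-1.27), np.float64(-1.21), 0]
78.0 [np.float64(-1.51), np.float64(-1.39), 0]
80.0 [np.float64(-1.75), np.float64(-1.55), 0]
82.0 [np.float64(-2.0), np.float64(-1.71), 0]
84.0 [np.float64(-2.25), np.float64(-1.86), 0]
86.0 [np.float64(-2.51), np.float64(-2.0), 0]
88.0 [np.float64(-2.77), np.float64(-2.13), 0]
90.0 [np.float64(-3.03), np.float64(-2.25), 0]
92.0 [np.float64(-3.3), np.float64(-2.37), 0]
94.0 [np.float64(-3.58), np.float64(-2.47), 0]
96.0 [np.float64(-3.86), np.float64(-2.56), 0]
98.0 [np.float64(-4.14), np.float64(-2.65), 0]
100.0 [np.float64(-4.42), np.float64(-2.72), 0]
102.0 [np.float64(-4.71), np.float64(-2.78), 0]
104.0 [np.float64(-5.0), np.float64(-2.84), 0]
106.0 [np.float64(-5.29), np.float64(-2.88), 0]
108.0 [np.float64(-5.58), np.float64(-2.92), 0]
110.0 [np.float64(-5.87), np.float64(-2.94), 0]
112.0 [np.float64(-6.16), np.float64(-2.95), 0]
[ 557.35749055 -306.66027577  154.90636728] [ 0.52602078 -1.51852941  1.35997197]
ear+finger 133 [19.85308473 32.99953411 42.55416898]
```

The ear is following at about 34°, 18° ahead of the finger.

Call:
step_arm:
  plan:
    - {"offset": [0.06,-0.58,0],"rot": [0,0,0],"gripper": 0}
    - {"offset": [0.07,-1.17,0],"rot": [0,0,0],"gripper": 0}
    - {"offset": [0.05,-1.76,0],"rot": [0,0,0],"gripper": 0}
    - {"offset": [-0.02,-2.34,0],"rot": [0,0,0],"gripper": 0}
    - {"offset": [-0.12,-2.91,0],"rot": [0,0,0],"gripper": 0}
    - {"offset": [-0.27,-3.48,0],"rot": [0,0,0],"gripper": 0}
    - {"offset": [-0.45,-4.04,0],"rot": [0,0,0],"gripper": 0}
    - {"offset": [-0.68,-4.58,0],"rot": [0,0,0],"gripper": 0}
    - {"offset": [-0.94,-5.11,0],"rot": [0,0,0],"gripper": 0}
    - {"offset": [-1.23,-5.61,0],"rot": [0,0,0],"gripper": 0}
    - {"offset": [-1.57,-6.1,0],"rot": [0,0,0],"gripper": 0}
    - {"offset": [-1.93,-6.56,0],"rot": [0,0,0],"gripper": 0}

```text
time_s: 5.55
eef_pos: [513.0, -254.5, 154.9]
ee_rot: [-0.0, 0.979, 0.204, -0.0]
force: [0.4, -1.0, -0.8]
grip_width: -0.001
grip_force: 0.3
```

Call:
step_arm:
  plan:
    - {"offset": [-0.19,-0.22,0],"rot": [0,0,0],"gripper": 0}
    - {"offset": [-0.4,-0.43,0],"rot": [0,0,0],"gripper": 0}
    - {"offset": [-0.6,-0.64,0],"rot": [0,0,0],"gripper": 0}
    - {"offset": [-0.82,-0.84,0],"rot": [0,0,0],"gripper": 0}
    - {"offset": [-1.04,-1.03,0],"rot": [0,0,0],"gripper": 0}
    - {"offset": [-1.27,-1.21,0],"rot": [0,0,0],"gripper": 0}
    - {"offset": [-1.51,-1.39,0],"rot": [0,0,0],"gripper": 0}
    - {"offset": [-1.75,-1.55,0],"rot": [0,0,0],"gripper": 0}
    - {"offset": [-2.0,-1.71,0],"rot": [0,0,0],"gripper": 0}
    - {"offset": [-2.25,-1.86,0],"rot": [0,0,0],"gripper": 0}
    - {"offset": [-2.51,-2.0,0],"rot": [0,0,0],"gripper": 0}
    - {"offset": [-2.77,-2.13,0],"rot": [0,0,0],"gripper": 0}

```text
time_s: 6.75
eef_pos: [479.3, -246.3, 154.9]
ee_rot: [-0.0, 0.979, 0.204, 0.0]
force: [0.1, -0.3, 0.6]
grip_width: -0.001
grip_force: 0.3
```

```bash
python3 arc.py 88 114 13
python3 - <<'E'
from h import *
s=sense(); print(s["eef_pos"],s["force"])
c=capture("side"); P=cloud(c); q=P.reshape(-1,3); q=q[~np.isnan(q[:,0])]
d=q[:,:2]-[477,-330]; r=np.hypot(*d.T); an=np.degrees(np.arctan2(d[:,1],d[:,0]))
m=(q[:,2]>83)&(q[:,2]<97)&(r>68)&(r<94); print("ear+finger",m.sum(),np.percentile(an[m],[2,50,98]))
E
```

```text
90.0 [np.float64(-0.27), np.float64(-0.12), 0]
92.0 [np.float64(-0.54), np.float64(-0.23), 0]
94.0 [np.float64(-0.81), np.float64(-0.34), 0]
96.0 [np.float64(-1.09), np.float64(-0.43), 0]
98.0 [np.float64(-1.37), np.float64(-0.52), 0]
100.0 [np.float64(-1.65), np.float64(-0.59), 0]
102.0 [np.float64(-1.94), np.float64(-0.65), 0]
104.0 [np.float64(-2.23), np.float64(-0.71), 0]
106.0 [np.float64(-2.52), np.float64(-0.75), 0]
108.0 [np.float64(-2.81), np.float64(-0.78), 0]
110.0 [np.float64(-3.1), np.float64(-0.81), 0]
112.0 [np.float64(-3.4), np.float64(-0.82), 0]
114.0 [np.float64(-3.69), np.float64(-0.82), 0]
[ 479.3397257  -246.30628759  154.89688429] [ 0.05222445 -0.33184716  0.56099488]
ear+finger 124 [ 82.51685409 101.07991795 112.80431398]
```

Call:
step_arm:
  plan:
    - {"offset": [-0.27,-0.12,0],"rot": [0,0,0],"gripper": 0}
    - {"offset": [-0.54,-0.23,0],"rot": [0,0,0],"gripper": 0}
    - {"offset": [-0.81,-0.34,0],"rot": [0,0,0],"gripper": 0}
    - {"offset": [-1.09,-0.43,0],"rot": [0,0,0],"gripper": 0}
    - {"offset": [-1.37,-0.52,0],"rot": [0,0,0],"gripper": 0}
    - {"offset": [-1.65,-0.59,0],"rot": [0,0,0],"gripper": 0}
    - {"offset": [-1.79,-0.62,0],"rot": [0,0,0],"gripper": 0}
    - {"offset": [-1.94,-0.65,0],"rot": [0,0,0],"gripper": 0}
    - {"offset": [-2.08,-0.68,0],"rot": [0,0,0],"gripper": 0}
    - {"offset": [-2.23,-0.71,0],"rot": [0,0,0],"gripper": 0}
    - {"offset": [-2.37,-0.73,0],"rot": [0,0,0],"gripper": 0}
    - {"offset": [-2.52,-0.75,0],"rot": [0,0,0],"gripper": 0}

```text
time_s: 8.0
eef_pos: [453.4, -249.6, 154.9]
ee_rot: [0.0, 0.979, 0.204, 0.0]
force: [0.6, -0.1, 0.8]
grip_width: 0.004
grip_force: 0.4
```

Call:
step_arm:
  plan:
    - {"offset": [-0.08,-0.01,0],"rot": [0,0,0],"gripper": 0}
    - {"offset": [-0.15,-0.02,0],"rot": [0,0,0],"gripper": 0}
    - {"offset": [-0.22,-0.03,0],"rot": [0,0,0],"gripper": 0}
    - {"offset": [-0.29,-0.03,0],"rot": [0,0,0],"gripper": 0}

```text
time_s: 8.4
eef_pos: [450.7, -250.4, 154.9]
ee_rot: [-0.0, 0.979, 0.204, -0.0]
force: [0.3, -0.5, -0.6]
grip_width: -0.003
grip_force: 0.3
```

Call:
step_arm:
  plan:
    - {"offset": [-0.08,-0.01,0],"rot": [0,0,0],"gripper": 0}
    - {"offset": [-0.15,-0.02,0],"rot": [0,0,0],"gripper": 0}

```text
time_s: 8.6
eef_pos: [449.2, -250.9, 154.9]
ee_rot: [-0.0, 0.979, 0.204, -0.0]
force: [0.3, -0.2, -0.1]
grip_width: 0.002
grip_force: 0.3
```

Run:
```python
from h import *
s=sense(); print(s["eef_pos"],s["force"])
for n in ("side","scene"):
    c=capture(n); P=cloud(c); q=P.reshape(-1,3); q=q[~np.isnan(q[:,0])]
    d=q[:,:2]-[477,-330]; r=np.hypot(*d.T); an=np.degrees(np.arctan2(d[:,1],d[:,0]))
    m=(q[:,2]>80)&(q[:,2]<97)&(r>68)&(r<94)&(an>115); print(n,"ear+finger",m.sum(),np.percentile(an[m],[2,50,98]),np.percentile(q[m,2],[50,95]))
    m=(r<12)&(q[:,2]>100); print("tip",q[m].mean(0),q[m,2].max())
    if n=="side": a=c
    cv2.imwrite(f"pics/{n}3.png",c["color"][...,::-1])
a=cv2.imread("pics/side3.png");b=cv2.imread("pics/scene3.png")
cv2.imwrite("pics/d3.png",np.hstack([cv2.resize(b[180:280,240:380],(400,286)),cv2.resize(a[200:300,260:400],(400,286))]))
```

```text
[ 449.17473766 -250.85834724  154.85376785] [ 0.2941753  -0.19591798 -0.08914196]
side ear+finger 100 [115.92220419 124.18658055 132.97756305] [88.95080512 91.8107961 ]
tip [ 486.24531573 -324.76598937  103.34861197] 104.41590742292163
scene ear+finger 5 [115.3028672  116.69093599 117.24991987] [84.75324426 89.83453018]
tip [ 478.87516026 -328.60168627  107.17317602] 113.8029569822462
```

View pics/d3.png

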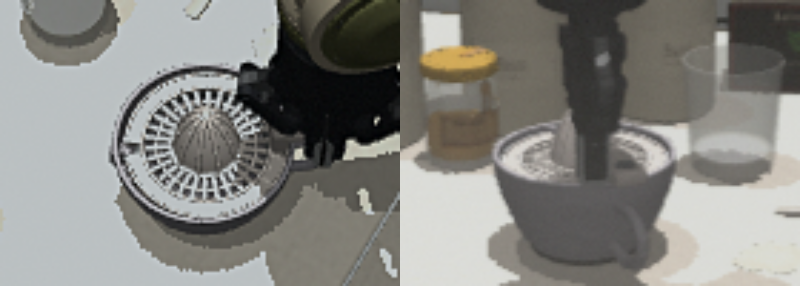

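The notch shows at (133,150) in the left view, close to the boss at about (113,157). The ear is at about 125° with roughly 2° to go, so I creep on and watch the force.

Call:
step_arm:
  plan:
    - {"offset": [-0.08,0,0],"rot": [0,0,0],"gripper": 0}
    - {"offset": [-0.15,0,0],"rot": [0,0,0],"gripper": 0}
    - {"offset": [-0.15,0,0],"rot": [0,0,0],"gripper": 0}

```text
time_s: 9.0
eef_pos: [447.8, -251.5, 154.9]
ee_rot: [-0.0, 0.979, 0.204, -0.0]
force: [0.6, 0.4, 0.4]
grip_width: 0.001
grip_force: 0.2
```

Call:
step_arm:
  plan:
    - {"offset": [-0.08,0.0,0],"rot": [0,0,0],"gripper": 0}
    - {"offset": [-0.15,0.01,0],"rot": [0,0,0],"gripper": 0}
    - {"offset": [-0.15,0.01,0],"rot": [0,0,0],"gripper": 0}

```text
time_s: 9.3
eef_pos: [446.5, -252.2, 154.9]
ee_rot: [-0.0, 0.979, 0.204, -0.0]
force: [0.3, -0.8, 0.1]
grip_width: 0.001
grip_force: 0.2
```

Call:
step_arm:
  plan:
    - {"offset": [-0.08,0.01,0],"rot": [0,0,0],"gripper": 0}
    - {"offset": [-0.15,0.02,0],"rot": [0,0,0],"gripper": 0}
    - {"offset": [-0.15,0.02,0],"rot": [0,0,0],"gripper": 0}

```text
time_s: 9.6
eef_pos: [445.2, -253.0, 154.9]
ee_rot: [-0.0, 0.979, 0.204, -0.0]
force: [0.6, -0.1, -0.4]
grip_width: -0.0
grip_force: 0.2
```

```bash
cat > look.py <<'E'
from h import *
s=sense(); print(s["eef_pos"],s["force"])
c=capture("side"); P=cloud(c); q=P.reshape(-1,3); q=q[~np.isnan(q[:,0])]
d=q[:,:2]-[477,-330]; r=np.hypot(*d.T); an=np.degrees(np.arctan2(d[:,1],d[:,0]))
m=(q[:,2]>80)&(q[:,2]<97)&(r>68)&(r<94)&(an>110); print("ear",m.sum(),np.percentile(an[m],[2,50,98]),np.percentile(q[m,2],[50,95]))
E
python3 look.py
```

```text
[ 445.16226    -252.99477865  154.90640839] [ 0.56221379 -0.06571477 -0.35004517]
ear 115 [111.31810668 125.68942138 134.84703684] [88.65233752 93.40347461]
```

Call:
step_arm:
  plan:
    - {"offset": [-0.08,0.01,0],"rot": [0,0,0],"gripper": 0}
    - {"offset": [-0.15,0.02,0],"rot": [0,0,0],"gripper": 0}
    - {"offset": [-0.15,0.02,0],"rot": [0,0,0],"gripper": 0}

```text
time_s: 9.95
eef_pos: [443.9, -253.8, 154.9]
ee_rot: [-0.0, 0.979, 0.204, -0.0]
force: [-0.1, 0.2, -0.4]
grip_width: 0.005
grip_force: 0.2
```

Call:
step_arm:
  plan:
    - {"offset": [-0.08,0.01,0],"rot": [0,0,0],"gripper": 0}
    - {"offset": [-0.15,0.02,0],"rot": [0,0,0],"gripper": 0}
    - {"offset": [-0.15,0.02,0],"rot": [0,0,0],"gripper": 0}

```text
time_s: 10.25
eef_pos: [442.6, -254.5, 154.9]
ee_rot: [-0.0, 0.979, 0.204, -0.0]
force: [1.0, 0.6, 0.8]
grip_width: 0.001
grip_force: 0.2
```

Call:
step_arm:
  plan:
    - {"offset": [-0.08,0.01,0],"rot": [0,0,0],"gripper": 0}
    - {"offset": [-0.15,0.02,0],"rot": [0,0,0],"gripper": 0}
    - {"offset": [-0.15,0.02,0],"rot": [0,0,0],"gripper": 0}

```text
time_s: 10.55
eef_pos: [441.3, -255.4, 154.9]
ee_rot: [-0.0, 0.979, 0.204, -0.0]
force: [0.7, 1.1, 0.0]
grip_width: -0.002
grip_force: 0.2
```

```bash
python3 look.py
```

```text
[ 441.28832209 -255.35182535  154.88356563] [0.67193773 1.09848004 0.03255258]
ear 131 [110.98825549 126.94592322 139.06444399] [88.56273043 94.58781228]
```

Run:
```python
from h import *
b=capture("scene");a=capture("side")["color"]; np.savez("s4.npz",**b); b=b["color"]
cv2.imwrite("pics/d4.png",np.hstack([cv2.resize(b[200:265,270:360],(540,390),interpolation=2),cv2.resize(a[220:300,290:340],(244,390),interpolation=2)])[...,::-1])
for z in (66.5,60): print(z)
# predicted pixels of pin & boss for handle angles
R=cv2.Rodrigues(np.load("s4.npz")["rvec"])[0]; c=dict(np.load("s4.npz")); f,cx,cy=K(c)
for hd in (124,127,130):
  for rr,z in ((56,66.5),(71,62)):
    A=np.radians(hd+180); p=R@np.array([477.5+rr*np.cos(A),-330+rr*np.sin(A),z])+c["tvec"].ravel(); u,v=f*p[0]/p[2]+cx,f*p[1]/p[2]+cy; print(hd,rr,round(u,1),round(v,1),"crop",round((u-270)*6),round((v-200)*6))
```

```text
66.5
60
124 56 284.5 231.4 crop 87 189
124 71 277.4 232.7 crop 44 196
127 56 284.5 232.7 crop 87 196
127 71 277.5 234.3 crop 45 206
130 56 284.7 233.9 crop 88 204
130 71 277.6 235.9 crop 46 215
```

View pics/d4.png

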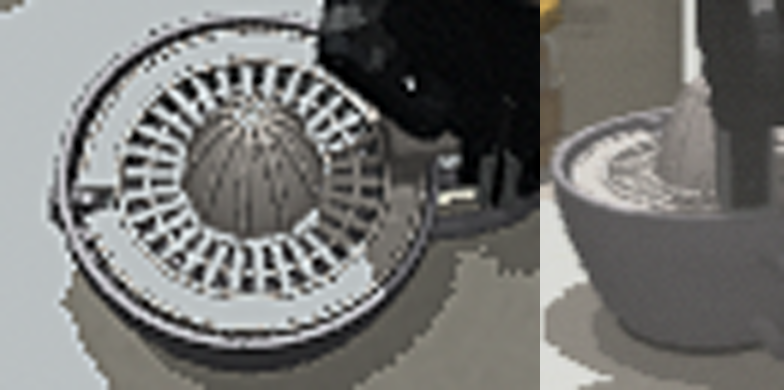

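The notch is at (97,197), with something grey (the pin) in it, and the boss is at (57,208), so it is nearly or just aligned. I nudge on.

Call:
step_arm:
  plan:
    - {"offset": [-0.08,0.02,0],"rot": [0,0,0],"gripper": 0}
    - {"offset": [-0.15,0.03,0],"rot": [0,0,0],"gripper": 0}
    - {"offset": [-0.15,0.03,0],"rot": [0,0,0],"gripper": 0}

```text
time_s: 11.0
eef_pos: [440.1, -256.2, 154.9]
ee_rot: [-0.0, 0.979, 0.204, 0.0]
force: [0.6, -0.1, -0.9]
grip_width: 0.001
grip_force: 0.3
```

```bash
python3 look.py
```

```text
[ 440.07332953 -256.18684286  154.90685229] [ 0.59953821 -0.09915149 -0.85266276]
ear 137 [110.9695036  127.94521019 140.35511551] [88.37496097 94.7836632 ]
```

```bash
cat > disc.py <<'E'
from h import *
def disc(c,tag):
    P=cloud(c); q=P.reshape(-1,3); col=c["color"].reshape(-1,3).astype(float).mean(1)
    d=q[:,:2]-[478,-329.5]; r=np.hypot(*d.T); an=np.degrees(np.arctan2(d[:,1],d[:,0]))%360
    dd=(an-127+180)%360-180
    m=(r>43)&(r<56)&(col>120)&(abs(q[:,2]-68)<8)&(abs(dd)>40)
    A=np.c_[d[m],np.ones(m.sum())]; w=np.ones(m.sum())
    for i in range(8): k=np.linalg.lstsq(A*w[:,None],q[m,2]*w,rcond=None)[0]; e=abs(q[m,2]-A@k); w=1/np.sqrt(1+e**2)
    print(tag,m.sum(),"top z",k[2].round(2),"tilt deg",np.degrees(k[:2]).round(2),"downhill az",np.degrees(np.arctan2(-k[1],-k[0])).round())
    # notch: dark pixels on rim, rays at z=66
    g=c["color"].mean(2); out=[]
    for v in range(190,275):
        for u in range(265,360):
            p=ray(c,u,v,68)[:2]-[478,-329.5]; rr=np.hypot(*p); a=np.degrees(np.arctan2(p[1],p[0]))%360
            if 51<rr<57: out.append((a,g[v,u]))
    o=np.array(out); h=[(a,int(o[abs((o[:,0]-a+180)%360-180)<1.5,1].mean())) for a in (range(286,330,2) if tag!="start" else range(120,180,4))]
    print(h)
if __name__=="__main__":
    disc(dict(np.load("scene0.npz")),"start"); c=capture("scene"); disc(c,"now")
E
python3 disc.py
```

```text
start 470 top z 69.48 tilt deg [ 1.   -1.66] downhill az 121.0
[(120, 167), (124, 152), (128, 183), (132, 181), (136, 163), (140, 186), (144, 137), (148, 58), (152, 99), (156, 187), (160, 181), (164, 182), (168, 183), (172, 181), (176, 181)]
now 519 top z 67.91 tilt deg [-0.06  0.28] downhill az -78.0
[(286, 194), (288, 195), (290, 195), (292, 193), (294, 192), (296, 192), (298, 195), (300, 199), (302, 158), (304, 118), (306, 83), (308, 78), (310, 62), (312, 96), (314, 154), (316, 204), (318, 197), (320, 193), (322, 176), (324, 180), (326, 198), (328, 188)]
```

The insert has dropped in: it is level, its top face is at 67.9 mm, and the notch is at 308.5°, opposite the handle. Next I back off, rise, and go over the cone.

Call:
step_arm:
  plan:
    - {"offset": [0.7,0,0],"rot": [0,0,0],"gripper": 0}
    - {"offset": [1.5,0,0],"rot": [0,0,0],"gripper": 0}
    - {"offset": [1.5,0,-3],"rot": [0,0,0],"gripper": 0}
    - {"offset": [1.5,0,-6],"rot": [0,0,0],"gripper": 0}
    - {"offset": [1.5,0,-6],"rot": [0,0,0],"gripper": 0}
    - {"offset": [1.0,4,-6],"rot": [0,0,0],"gripper": 0}
    - {"offset": [0.5,8.2,-6],"rot": [0,0,0],"gripper": 0}
    - {"offset": [0.5,8.2,-6],"rot": [0,0,0],"gripper": 0}
    - {"offset": [0.5,8.2,-5],"rot": [0,0,0],"gripper": 0}
    - {"offset": [0.5,8.2,-4],"rot": [0,0,0],"gripper": 0}
    - {"offset": [0.5,8.2,-4],"rot": [0,0,0],"gripper": 0}

```text
time_s: 12.2
eef_pos: [477.0, -327.8, 192.8]
ee_rot: [-0.002, 0.979, 0.205, -0.001]
force: [-0.3, 0.0, -0.2]
grip_width: -0.0
grip_force: 0.0
```

```bash
python3 disc.py|tail -2|cut -c1-400
python3 - <<'E'
from h import *
a=capture("scene")["color"];b=capture("side")["color"]
cv2.imwrite("pics/d5.png",np.hstack([cv2.resize(a[170:270,250:390],(400,286)),cv2.resize(b[200:300,260:400],(400,286))])[...,::-1])
E
```

```text
now 193 top z 68.12 tilt deg [0.33 0.33] downhill az -135.0
[(286, 145), (288, 175), (290, 185), (292, 189), (294, 158), (296, 103), (298, 111), (300, 112), (302, 97), (304, 83), (306, 68), (308, 65), (310, 55), (312, 67), (314, 91), (316, 119), (318, 113), (320, 110), (322, 145), (324, 196), (326, 205), (328, 193)]
```

View pics/d5.png

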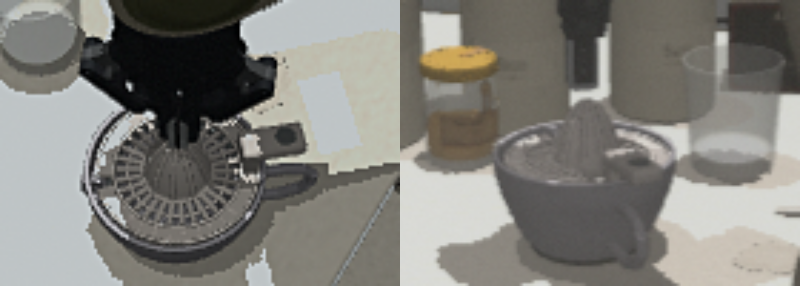

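The fingertips stand over the cone tip (side view (582,85) against the cone at (588,103)), and the ear lies above the handle. I press slowly.

Call:
step_arm:
  plan:
    - {"offset": [0,0,0.5],"rot": [0,0,0],"gripper": 0}
    - {"offset": [0,0,1.0],"rot": [0,0,0],"gripper": 0}
    - {"offset": [0,0,1.1],"rot": [0,0,0],"gripper": 0}
    - {"offset": [0,0,1.2],"rot": [0,0,0],"gripper": 0}
    - {"offset": [0,0,1.25],"rot": [0,0,0],"gripper": 0}
    - {"offset": [0,0,1.3],"rot": [0,0,0],"gripper": 0}
    - {"offset": [0,0,1.35],"rot": [0,0,0],"gripper": 0}
    - {"offset": [0,0,1.4],"rot": [0,0,0],"gripper": 0}

```text
time_s: 13.15
eef_pos: [477.6, -329.4, 181.6]
ee_rot: [0.0, 0.979, 0.204, 0.0]
force: [-1.8, 1.7, 5.7]
grip_width: 0.001
grip_force: 2.9
```

Call:
step_arm:
  plan:
    - {"offset": [0,0,0.05],"rot": [0,0,0],"gripper": 0}
    - {"offset": [0,0,0.1],"rot": [0,0,0],"gripper": 0}
    - {"offset": [0,0,0.1],"rot": [0,0,0],"gripper": 0}

```text
time_s: 13.45
eef_pos: [477.6, -329.4, 180.5]
ee_rot: [0.0, 0.979, 0.204, 0.0]
force: [-2.2, 1.6, 5.3]
grip_width: -0.001
grip_force: 2.5
```

Call:
step_arm:
  plan:
    - {"offset": [0,0,0.05],"rot": [0,0,0],"gripper": 0}
    - {"offset": [0,0,0.1],"rot": [0,0,0],"gripper": 0}
    - {"offset": [0,0,0.1],"rot": [0,0,0],"gripper": 0}

```text
time_s: 13.75
eef_pos: [477.6, -329.4, 179.5]
ee_rot: [0.0, 0.979, 0.204, 0.0]
force: [-2.4, 0.6, 4.9]
grip_width: -0.003
grip_force: 2.5
```

Call:
step_arm:
  plan:
    - {"offset": [0,0,0.05],"rot": [0,0,0],"gripper": 0}
    - {"offset": [0,0,0.1],"rot": [0,0,0],"gripper": 0}
    - {"offset": [0,0,0.1],"rot": [0,0,0],"gripper": 0}

```text
time_s: 14.05
eef_pos: [477.6, -329.4, 178.5]
ee_rot: [0.0, 0.979, 0.204, 0.0]
force: [-1.2, 1.3, 5.3]
grip_width: -0.002
grip_force: 2.6
```

Call:
step_arm:
  plan:
    - {"offset": [0,0,0.05],"rot": [0,0,0],"gripper": 0}
    - {"offset": [0,0,0.1],"rot": [0,0,0],"gripper": 0}
    - {"offset": [0,0,0.1],"rot": [0,0,0],"gripper": 0}

```text
time_s: 14.35
eef_pos: [477.6, -329.4, 177.5]
ee_rot: [0.0, 0.979, 0.204, 0.0]
force: [-1.6, 1.7, 4.9]
grip_width: 0.002
grip_force: 2.6
```

Call:
step_arm:
  plan:
    - {"offset": [0,0,0.03],"rot": [0,0,0],"gripper": 0}
    - {"offset": [0,0,0.06],"rot": [0,0,0],"gripper": 0}
    - {"offset": [0,0,0.06],"rot": [0,0,0],"gripper": 0}

```text
time_s: 14.65
eef_pos: [477.6, -329.4, 177.2]
ee_rot: [0.0, 0.979, 0.204, 0.0]
force: [-2.9, 1.7, 6.7]
grip_width: 0.002
grip_force: 3.7
```

Call:
step_arm:
  plan:
    - {"offset": [0,0,0.05],"rot": [0,0,0],"gripper": 0}
    - {"offset": [0,0,0.1],"rot": [0,0,0],"gripper": 0}
    - {"offset": [0,0,0.1],"rot": [0,0,0],"gripper": 0}

```text
time_s: 14.95
eef_pos: [477.6, -329.4, 177.1]
ee_rot: [0.001, 0.979, 0.205, 0.0]
force: [-4.8, 3.5, 13.2]
grip_width: 0.001
grip_force: 7.1
```

Call:
step_arm:
  plan:
    - {"offset": [0,0,0.05],"rot": [0,0,0],"gripper": 0}
    - {"offset": [0,0,0.1],"rot": [0,0,0],"gripper": 0}
    - {"offset": [0,0,0.1],"rot": [0,0,0],"gripper": 0}

```text
time_s: 15.25
eef_pos: [477.7, -329.5, 177.0]
ee_rot: [0.001, 0.979, 0.205, 0.0]
force: [-6.5, 6.2, 20.7]
grip_width: 0.0
grip_force: 10.6
```

It has reached a hard stop at 177 mm with the force climbing to 21 N. I withdraw and check.

Call:
step_arm:
  plan:
    - {"offset": [0,0,-0.5],"rot": [0,0,0],"gripper": 0}
    - {"offset": [0,0,-2],"rot": [0,0,0],"gripper": 0}
    - {"offset": [0,0,-6],"rot": [0,0,0],"gripper": 0}
    - {"offset": [0,0,-10],"rot": [0,0,0],"gripper": 0}
    - {"offset": [-6,0,-12],"rot": [0,0,0],"gripper": 0}
    - {"offset": [-11,0,-12],"rot": [0,0,0],"gripper": 0}
    - {"offset": [-15,0,-12],"rot": [0,0,0],"gripper": 0}
    - {"offset": [-15,0,-12],"rot": [0,0,0],"gripper": 0}
    - {"offset": [-15,0,-12],"rot": [0,0,0],"gripper": 0}

```text
time_s: 16.15
eef_pos: [339.4, -389.8, 294.4]
ee_rot: [0.0, 0.979, 0.203, 0.0]
force: [0.7, 0.3, -0.1]
grip_width: -0.0
grip_force: 0.0
```

```bash
python3 disc.py|tail -2
python3 - <<'E'
from h import *
print(sense()["force"])
a=capture("scene")["color"];b=capture("side")["color"]
cv2.imwrite("pics/d6.png",np.hstack([cv2.resize(a[180:280,240:380],(400,286)),cv2.resize(b[200:300,260:400],(400,286))])[...,::-1])
E
```

```text
now 433 top z 63.01 tilt deg [-0.28  0.31] downhill az -47.0
[(286, 185), (288, 173), (290, 176), (292, 186), (294, 184), (296, 184), (298, 184), (300, 185), (302, 187), (304, 188), (306, 122), (308, 53), (310, 49), (312, 82), (314, 93), (316, 151), (318, 194), (320, 185), (322, 184), (324, 169), (326, 168), (328, 185)]
[ 0.19907401 -0.22527392 -0.99294614]
```

View pics/d6.png

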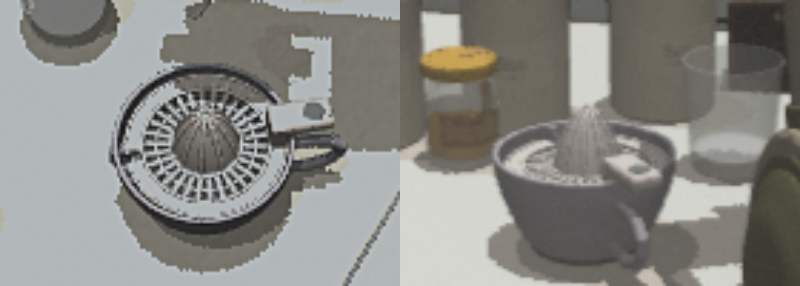

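The disc's top face is at 63.0 mm, so its underside is at 58. It is level within 0.5°, with the ear (310,113) over the handle and the notch at the pin (130,155).

```bash
python3 -c "
from rig import *
print(finish_job())"
```

```text
the job is handed in; nothing more can be done
None
```

The job is handed in (verdict not shown): by the cameras the insert is home and level, underside at about 58 mm, with the notch on the pin and the ear over the handle; the robot is clear and touched nothing but the insert.

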